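# Open the carving-disc case and hold its lid up

### The job

Someone across the bench wants a carving disc from the red case, whose lid may or may not be caught by its catch; you cannot see which. Leaving the orange release alone at first, tug the lid up gently by its black bar to find out: if it comes up freely just keep lifting; if it is caught do not force it, but slide the orange release fully to its open end and then lift. Raise the lid to about 50 degrees by its bar and finish holding it there, still gripping the bar, as it falls shut when let go; leave the other things on the bench undisturbed.

Things in the scene. Friction and masses are not known exactly. Their poses are not given: they have to be found in the camera images.
- case: red steel case fixed on the bench, 200 (x) x 320 (y) x 100 mm tall, with a 6 mm thick red lid on top; origin at the centre of its underside on the bench. x points from its hinge side (towards the robot) to its far side with the bar and catch, y along its width, z up. It is turned up to 0.25 rad about z.
- hinge_line (a point): point on the lid's hinge axis, level with the middle of the bar; 100 mm to -x of the case's origin, 90 mm to its -y, 100 mm above the bench. The axis runs along the case's y, along the top edge nearest the robot.
- lid (a joint): opening angle of the lid, rad: 0 shut, grows as the far edge rises, stops at 1.2. The lid weighs about 0.6 kg (0.4 to 0.8) and falls shut when let go, from any angle. While caught it can rise only 5 mm at its far edge (about 0.02 rad) and then stops hard; not caught, it comes up freely with 2 to 4 N at the bar. Once the catch is cleared it stays cleared.
- handle: black bar handle of the lid; moves with the lid; its origin lies on the hinge axis at the middle of the case's width, not on the bar (use point handle_mid).
- handle_mid (a point): middle of the black bar: a round bar 12 mm thick and 110 mm long along the case's y, carried at its two ends. Shut, it is 130 mm above the bench (24 mm above the lid's top) and 235 mm to +x of the hinge line, 35 mm beyond the case's far face; it moves with the lid about the hinge line. Fingers can close on it from above, across its length, and it can turn between them.
- catch: grey catch block fixed to the case's far face, 50 (x) x 135 (y) x 40 mm, its top 85 mm above the bench. Origin on the bench under the slot that the striker enters, on the case's far face (100 mm to +x and 20 mm to +y of the case's origin); axes as the case's. The pawl inside cannot be seen.
- striker: steel tongue under the lip of the lid, reaching down into the catch block; the catch holds the lid by it. Moves with the lid; origin on the hinge axis at the middle of the case's width.
- release (a joint): travel of the orange release tab along the case's +y, m: starts between 0 and 0.003, stops at 0.020 (fully open). At 0.012 and beyond the catch is clear. It takes about 3 N to slide, and stays where it is left, which says nothing of whether the lid is caught.
- tab_mid (a point): middle of the orange release tab: 16 (x) x 12 (y) x 32 mm tall, standing on the catch block; this point is 101 mm above the bench, the tab's top 117 mm. It slides with the release, along the case's +y to open. With the release at 0 it is 126 mm to +x and 90 mm to +y of the case's origin. The block reaches 20 mm beyond the tab's open end of travel.
- grinder: angle grinder, dark red, 300 mm long, 1.8 kg, lying on the bench; bystander, not to be moved
- goggles: clear safety goggles, 80 x 170 x 70 mm; bystander, not to be moved
- tape: yellow tape measure, 75 x 40 x 70 mm; bystander, not to be moved
- offcut: wood offcut 45 x 160 x 20 mm, lying near the case's far side; bystander, not to be moved
- pencil: flat red carpenter's pencil 7 x 150 x 8 mm, lying near the case's far side; bystander, not to be moved
- wrench: steel wrench, 170 mm long; bystander, not to be moved
- glue: white glue bottle, 60 mm across, 160 mm tall; bystander, not to be moved

How it is judged:
On the way, in this order (a step that is already met when the one before it is completed fails the run):
1. with the release still untouched, the lid is tugged: it pulls on its catch, or comes up (value of joint release below 0.006 m and (contact force between striker and catch above 1.5 N or value of joint lid above 0.12 rad)).
2. the lid is raised well open (value of joint lid above 0.7 rad), for 0.2 s.
At the end, for the whole second after the job is handed in: the lid stands still, 40 to 63 degrees open (0.7 to 1.1 rad), held there by the fingers on its bar (over 1 N) (value of joint lid between 0.7 and 1.1 rad and contact force between the fingers and handle above 1 N and velocity of joint lid between -0.1 and 0.1 rad/s); the arm keeps its last pose, push and grip.
It fails at once if the catch is forced: over 60 N pulled on it (contact force between striker and catch above 60 N).
It fails at once if a bystander is moved by more than 25 mm (distance of any of grinder, goggles, tape, offcut, pencil, wrench, glue from where it was at the start of the episode above 0.025 m).
It also fails if it takes over 56 s, if anything falls off the work surface, if the arm or the gripper's body presses on something with over 40 N, if the wrist force passes 120 N, or if a joint passes its speed limit or range.

### The arm

A 7-joint arm with a two-finger parallel gripper is mounted at the origin on the work surface. World frame = base frame: x ahead of the robot, y to its left, z up, the work surface at z = 0. Lengths are in m, angles in rad, forces in N, time in s.
With the tool pointing down it reaches from about 0.4 to 0.75 m from the base axis. Payload 19.5 kg.
Tool frame: the origin (TCP) lies at the very end of the fingers, on their centre line; the grasp point (between the pads) lies 19 mm behind it; z points along the fingers, y is the direction in which the jaws open and shut (so a half turn about z gives the same grasp; the last joint's range is limited). The gripper opens to 85 mm and grips with 20 to 120 N. Pads are 22 mm wide; open, the fingers measure 114 mm over their backs; the gripper's body (76 mm by 85 mm) begins 54 mm behind the grasp point. The pads swing forward as they close: fully open they stand 13 mm farther back than shut.
Start: joints at [1.159, 0.707, -0.028, 1.485, 0.022, 0.951, -0.075], TCP at [0.208, -0.536, 0.231] pointing down, gripper open.
Joint ranges: [-2.71, 2.71], [-0.32, 2.16], [-1.57, 1.52], [0, 2.45], [-1.46, 4.6], [0, 2.02], [-2.83, 2.83]. Speed limits (rad/s): [1.89, 1.89, 2.57, 2.57, 3.01, 3.01, 3.01].

### API

Orientations are given as a unit quaternion [x, y, z, w].
In Python, from plant import env gives the robot as it stands.
- The arm moves only by the tool move_arm, never from a script. Its argument "commands" is a list of rows, each a list of 7 numbers: the shift along the tool's x, y, z in m, then the turn, a rotation vector about the tool's x, y, z in rad, then the opening, from -1 (shut) to 1 (fully open). In form: [[x, y, z, ax, ay, az, grip], ...]. A call has 1 to 20 rows; each row is the pose to reach, as a shift and turn from the pose measured when the call began, along the tool's axes at that moment; what a row does not reach only later rows make up. A row lasts 1/10 s, in which the tool goes at most 50 mm and 8.59 degrees, less where a joint would pass 70% of its speed; a pose out of reach is approached as far as the arm can. A call with a gripper value outside its range is refused whole. The fingers move at their own pace and stop on an object; "force" is the grip in N (left out, the last holds). Time passes only in rows, so rows that repeat a pose let the fingers close. It gives the time, the measured TCP pose, the force and the opening at its end, in the units of the state.
- env.sense(): the state, without advancing time (a new reading comes with each control period).
- env.grab_frame(name): name is "scene" or "top" or "wrist"; returns a dict with "frame" (420x560x3 uint8, blue, green, red), "z_map" (420x560 float32, m along the optical axis (not along the pixel's ray), 0 where there is no reading), "fx", "fy", "cx", "cy" (pixels), "world_from_camera" (4x4, takes a point from camera to world coordinates). Camera axes: x right, y up, looking along -z (the intrinsics and any distortion apply to the point x, -y, -z); pixel columns grow to the right and rows downward; lengths in m; the calibration is good to about 2 mm. A picture is of the moment at which its call begins.
- env.finish_job(): hands the job in, once; it reports no verdict.
Trained networks look in the newest picture that a camera, given by its name, has taken for a name from the list of things; names that differ only in an ending like _2 or _b are one class to them, and where a whole thing is asked for, a point or a joint stands for the part that bears it (a point fixed in the world has none). Each returns a list of dicts, best first, with "confidence" (0 to 1); they miss things now and then, are a little off and sometimes report something else, mostly with a low value. They report only what shows in the picture. A call takes as long as a camera call.
- env.recognise(camera, label): "centre" ([x, y, z] in m, in world coordinates, good to about 4 mm: the middle of the surface that is visible of it).
- env.landmark_of(camera, label): "centre" ([x, y, z] in m, in world coordinates, good to about 4 mm: a listed point, or the origin of a listed thing).
The state is a dict: "clock": time; "joint_positions": joint angles; "qvel": joint speeds; "joint_torque": joint torques, N m; "ee_pos": TCP position; "ee_rot": TCP orientation; "wrist_force": force on the tool from outside, world axes, zero at the start; "torque": the same for the moment, N m; "gripper_width": finger opening in m.
Only numpy, scipy, OpenCV 4.12 (cv2) and the standard library are available. Lean on these libraries where they do the work, as an engineer would, in place of code of your own. Each camera call takes 0.05 s, during which the arm holds its last target.

## Working session

There is one attempt and no reset: what is moved stays moved. The work goes in short steps, Python scripts to look and compute and a tool call to move; the robot and the scene stay as the last step left them, time stands still between calls to the robot, and variables do not carry over. Pictures are saved under pics/ and viewed, and the job is handed in when it is done.

Besides the shell and the picture viewer there is one more tool, called as name(argument=value, ...) on one line, values as JSON. move_arm: Moves the arm, as the interface text tells. Its arguments: {"type":"object","properties":{"commands":{"type":"array","items":{"type":"array","items":{"type":"number"}}},"force":{"type":"number"}},"required":["commands"]}

```bash
mkdir -p pics; ls; python3 - <<'E'
from plant import env
import cv2,numpy as np
s=env.sense()
for k,v in s.items(): print(k,np.round(v,4))
for c in ["scene","top"]:
    f=env.grab_frame(c); cv2.imwrite(f"pics/{c}0.png",f["frame"])
    for l in ["handle_mid","tab_mid","case","hinge_line","catch","handle"]:
        print(c,l,[(np.round(d["centre"],4).tolist(),round(d["confidence"],2)) for d in env.landmark_of(c,l)[:2]])
E
```

```text
pics
clock 0.0
joint_positions [ 1.1593  0.7071 -0.0276  1.485   0.022   0.9509 -0.0755]
qvel [ 0.0016  0.0002 -0.001   0.0013 -0.0002 -0.0009  0.0006]
joint_torque [-8.00000e-04 -8.83209e+01  1.23430e+00 -2.36170e+01  1.69000e-02
  6.50000e-03  0.00000e+00]
ee_pos [ 0.2077 -0.5359  0.2308]
ee_rot [ 9.830e-01  1.838e-01 -1.000e-04 -5.000e-04]
wrist_force [-0.2846 -0.4197 -0.4999]
torque [-0.0196 -0.0185  0.0631]
gripper_width 0.0852
scene handle_mid [([0.6627, -0.1176, 0.131], 0.69)]
scene tab_mid [([0.6155, 0.0599, 0.0992], 0.51)]
scene case [([0.5165, -0.0639, 0.0054], 0.71)]
scene hinge_line [([0.4343, -0.1682, 0.0974], 0.75), ([0.6618, -0.1176, 0.131], 0.56)]
scene catch [([0.6074, -0.0216, -0.0037], 0.7)]
scene handle [([0.6081, -0.0246, -0.0016], 0.16)]
top handle_mid [([0.6659, -0.1196, 0.1272], 0.68)]
top tab_mid [([0.6181, 0.0572, 0.1002], 0.59)]
top case [([0.5184, -0.0627, 0.0001], 0.8), ([0.7354, -0.101, 0.0013], 0.53)]
top hinge_line [([0.434, -0.1667, 0.1024], 0.59), ([0.4523, 0.4043, 0.0036], 0.35)]
top catch [([0.6083, -0.0188, -0.0027], 0.67)]
top handle []
```

View pics/scene0.png

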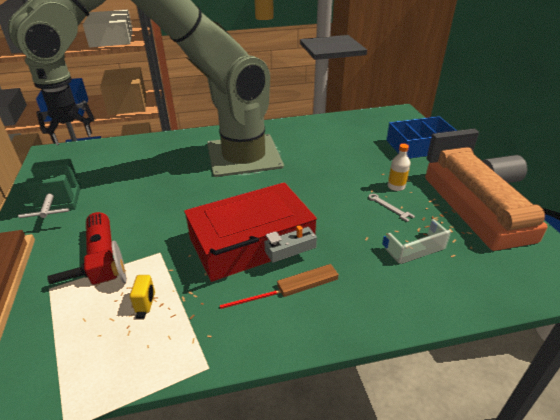

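View pics/top0.png

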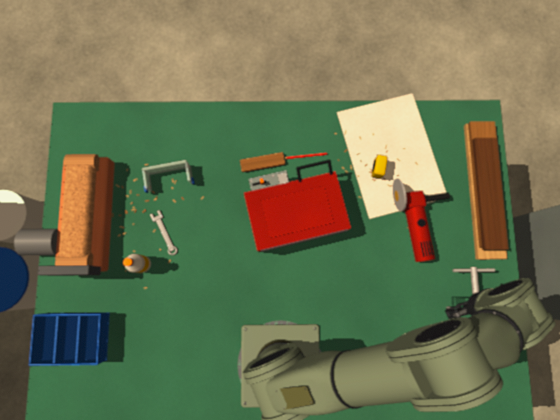

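The pictures show the red case around scene pixel (250,230), the black bar at (235,243) and the orange tab at (298,232). In the top view the bar is at (315,170). The landmarks agree with these. Next I'll fit the case pose and work out the first move.

```bash
cat > h.py <<'E'
from plant import env
import numpy as np, json
from scipy.spatial.transform import Rotation as R
from scipy.optimize import least_squares
def to(p,yaw_x):
    s=env.sense(); r=R.from_quat(s["ee_rot"])
    a=yaw_x; t=R.from_matrix(np.array([[np.cos(a),np.sin(a),0],[np.sin(a),-np.cos(a),0],[0,0,-1]]))
    print("shift",np.round(r.inv().apply(np.array(p)-s["ee_pos"]),4),"turn",np.round((r.inv()*t).as_rotvec(),4))
def st():
    s=env.sense(); print(round(s["clock"],2),np.round(s["ee_pos"],4),np.round(s["ee_rot"],3),"F",np.round(s["wrist_force"],1),"w",round(s["gripper_width"],4)); return s
def case(o,yaw,l): 
    return np.append(np.array(o)+R.from_euler('z',yaw).as_matrix()[:2,:2]@np.array(l[:2]),l[2])
E
python3 - <<'E'
from h import *
L={"handle_mid":(.135,-.09,.13),"tab_mid":(.126,.0915,.101),"case":(0,0,0),"hinge_line":(-.1,-.09,.1),"catch":(.1,.02,0)}
obs=[]
for c in ["scene","top"]:
  for k in range(2):
    env.grab_frame(c)
    for l,v in L.items():
        d=env.landmark_of(c,l)
        if d and d[0]["confidence"]>.4: obs.append((v,d[0]["centre"],c+l))
f=lambda q:np.concatenate([(case(q[:2],q[2],v)-np.array(p))[:2] for v,p,_ in obs])
r=least_squares(f,[.515,-.06,.21],loss="soft_l1",f_scale=.004)
print(np.round(r.x,4),np.round(r.fun.reshape(-1,2)*1000,1).tolist(),[o[2] for o in obs])
json.dump(list(r.x),open("case.json","w"))
q=r.x; b=case(q[:2],q[2],L["handle_mid"]);print("bar",b,"tab",case(q[:2],q[2],L["tab_mid"]))
b[2]=.22; to(b,q[2]+np.pi/2); st()
E
```

```text
[ 0.5149 -0.0596  0.2065] [[1.7, -2.0], [-31.4, -340.8], [-4.0, -0.3], [-81.1, -108.8], [2.0, 1.6], [1.0, -2.5], [3.1, -1.8], [1.1, 0.6], [2.4, 1.9], [3.8, 2.5], [-0.4, 3.7], [101.1, 114.5], [-4.9, 3.7], [3.4, -1.7], [-2.2, -1.1], [-2.0, -1.7], [-2.1, 3.0], [3.6, 0.2], [-2.2, -0.1]] ['scenehandle_mid', 'scenetab_mid', 'scenecase', 'scenehinge_line', 'scenecatch', 'scenehandle_mid', 'scenetab_mid', 'scenecase', 'scenehinge_line', 'scenecatch', 'tophandle_mid', 'toptab_mid', 'topcase', 'tophinge_line', 'topcatch', 'tophandle_mid', 'topcase', 'tophinge_line', 'topcatch']
bar [ 0.66548951 -0.11998582  0.13      ] tab [0.61946703 0.05581288 0.101     ]
shift [ 0.5771 -0.2226  0.0113] turn [-1.0000e-04 -1.0000e-04 -1.4075e+00]
1.9 [ 0.2078 -0.5361  0.2313] [ 0.983  0.184  0.    -0.   ] F [ 0.6 -0.1  0.1] w 0.0853
```

move_arm(commands=[[0.04,-0.015,0,0,0,-0.1,0],[0.08,-0.03,0,0,0,-0.2,0],[0.12,-0.046,0,0,0,-0.3,0],[0.16,-0.062,0,0,0,-0.4,0],[0.2,-0.077,0,0,0,-0.5,0],[0.24,-0.093,0,0,0,-0.6,0],[0.28,-0.108,0,0,0,-0.7,0],[0.32,-0.124,0,0,0,-0.8,0],[0.36,-0.139,0,0,0,-0.9,0],[0.4,-0.154,0,0,0,-1.0,0],[0.44,-0.17,0,0,0,-1.1,0],[0.48,-0.185,0,0,0,-1.2,0],[0.52,-0.2,0.005,0,0,-1.3,0],[0.55,-0.212,0.01,0,0,-1.36,0],[0.577,-0.223,0.011,0,0,-1.4,0],[0.577,-0.223,0.011,0,0,-1.4,0],[0.577,-0.223,0.011,0,0,-1.4,0],[0.577,-0.223,0.011,0,0,-1.4,0]], force=40)

```text
clock: 3.7
ee_pos: [0.6648, -0.1206, 0.2204]
ee_rot: [0.634, 0.773, -0.0, 0.0]
wrist_force: [0.1, 0.5, -0.3]
gripper_width: 0.0426
```

```bash
python3 - <<'E'
from h import *
import cv2
q=json.load(open("case.json"))
f=env.grab_frame("wrist");cv2.imwrite("pics/w1.png",f["frame"])
for l in ["handle_mid","tab_mid","catch"]:
  print(l,[(np.round(d["centre"],4),round(d["confidence"],2)) for d in env.landmark_of("wrist",l)[:2]])
b=case(q[:2],q[2],(.135,-.09,.111)); to(b,q[2]+np.pi/2); st()
E
```

```text
handle_mid [(array([ 0.6698, -0.1213,  0.1288]), 0.63)]
tab_mid [(array([ 0.4356, -0.173 ,  0.1008]), 0.2)]
catch [(array([ 0.6066, -0.016 , -0.0029]), 0.66)]
shift [0.0002 0.0005 0.1096] turn [ 0.0002  0.0002 -0.0085]
3.9 [ 0.665  -0.1203  0.2206] [0.634 0.774 0.    0.   ] F [-1.  -0.5 -0.7] w 0.0427
```

View pics/w1.png

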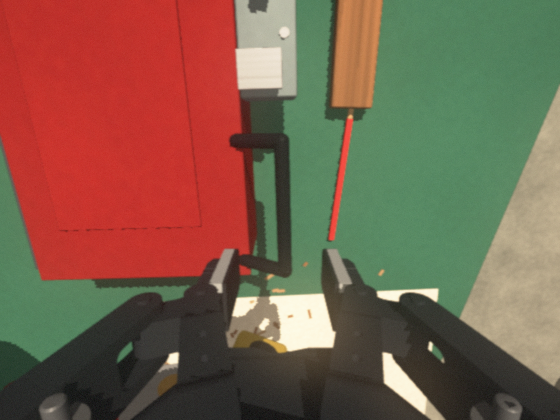

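The wrist view shows the bar upright at column 283, between fingertips at 232 and 337. The bar is centred and parallel to the pads. I'll descend and close.

move_arm(commands=[[0,0,0.03,0,0,0,0],[0,0,0.06,0,0,0,0],[0,0,0.085,0,0,0,0],[0,0,0.1,0,0,0,0],[0,0,0.109,0,0,0,0],[0,0,0.109,0,0,0,0],[0,0,0.109,0,0,0,-1],[0,0,0.109,0,0,0,-1],[0,0,0.109,0,0,0,-1],[0,0,0.109,0,0,0,-1],[0,0,0.109,0,0,0,-1],[0,0,0.109,0,0,0,-1],[0,0,0.109,0,0,0,-1]], force=40)

```text
clock: 5.2
ee_pos: [0.6671, -0.1201, 0.113]
ee_rot: [0.634, 0.774, 0.002, 0.002]
wrist_force: [13.1, 0.7, -1.6]
gripper_width: 0.0109
```

```bash
python3 - <<'E'
from h import *
import cv2
f=env.grab_frame("wrist");cv2.imwrite("pics/w2.png",f["frame"])
st()
E
```

```text
5.25 [ 0.6671 -0.1201  0.113 ] [0.634 0.774 0.002 0.002] F [13.3 -0.8 -1.4] w 0.0105
```

View pics/w2.png

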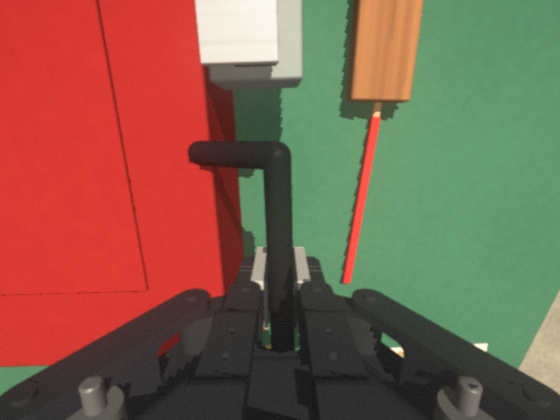

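The bar is between the pads, with the width at about 11 mm. Now the gentle tug.

move_arm(commands=[[0,0,-0.001,0,0,0,-1],[0,0,-0.002,0,0,0,-1],[0,0,-0.003,0,0,0,-1],[0,0,-0.004,0,0,0,-1],[0,0,-0.005,0,0,0,-1],[0,0,-0.006,0,0,0,-1],[0,0,-0.007,0,0,0,-1],[0,0,-0.007,0,0,0,-1]])

```text
clock: 6.05
ee_pos: [0.6664, -0.1203, 0.1198]
ee_rot: [0.634, 0.774, 0.001, 0.002]
wrist_force: [-7.0, -1.4, -5.2]
gripper_width: 0.0102
```

move_arm(commands=[[0,0,-0.001,0,0,0,-1],[0,0,-0.002,0,0,0,-1],[0,0,-0.003,0,0,0,-1],[0,0,-0.003,0,0,0,-1]])

```text
clock: 6.45
ee_pos: [0.6659, -0.1204, 0.1228]
ee_rot: [0.634, 0.774, 0.001, 0.001]
wrist_force: [-6.1, -0.9, -5.5]
gripper_width: 0.0102
```

move_arm(commands=[[0,0,-0.001,0,0,0,-1],[0,0,-0.002,0,0,0,-1],[0,0,-0.003,0,0,0,-1],[0,0,-0.004,0,0,0,-1],[0,0,-0.005,0,0,0,-1],[0,0,-0.005,0,0,0,-1]])

```text
clock: 7.05
ee_pos: [0.6651, -0.1206, 0.1276]
ee_rot: [0.634, 0.774, 0.0, 0.001]
wrist_force: [-8.9, -1.2, -5.9]
gripper_width: 0.0103
```

```bash
python3 - <<'E'
from h import *
import cv2
f=env.grab_frame("wrist");cv2.imwrite("pics/w3.png",f["frame"])
print(env.landmark_of("wrist","handle_mid"))
f=env.grab_frame("scene");cv2.imwrite("pics/s3.png",cv2.resize(f["frame"][150:300,150:350],None,fx=4,fy=4))
print(env.landmark_of("scene","handle_mid"))
st()
E
```

```text
[{'centre': [0.6668, -0.1197, 0.1442], 'confidence': 0.63}]
[{'centre': [0.6614, -0.1176, 0.1438], 'confidence': 0.54}]
7.25 [ 0.6651 -0.1205  0.1275] [0.634 0.774 0.    0.001] F [-9.  -1.  -6.2] w 0.0105
```

View pics/w3.png

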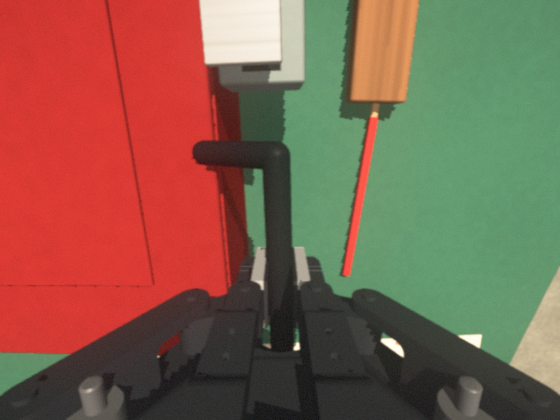

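View pics/s3.png

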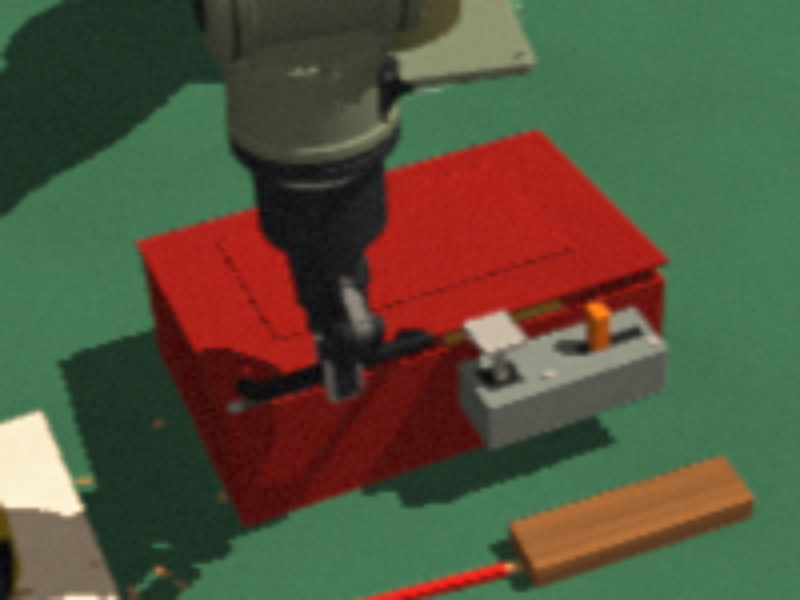

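The lid is free: the bar rose about 14 mm, well past the 6 mm catch slack, at only about 6 N. In the scene view a gap shows under the lid edge near pixel (560,305). I'll keep lifting along the arc.

```bash
cat >> h.py <<'E'
def arc(a0,a1,n):
    r=np.hypot(.235,.03);b=np.arctan2(.03,.235);A=np.radians(np.linspace(a0,a1,n+1))+b
    print(np.round(np.c_[np.degrees(A-b),r*(np.cos(A)-np.cos(A[0])),-r*(np.sin(A)-np.sin(A[0]))],3)[1:].tolist())
E
python3 -c "
from h import *
arc(3.55,30,9)"
```

```text
[[6.489, -0.003, -0.012], [9.428, -0.006, -0.024], [12.367, -0.01, -0.035], [15.306, -0.014, -0.046], [18.244, -0.019, -0.058], [21.183, -0.024, -0.068], [24.122, -0.03, -0.079], [27.061, -0.037, -0.089], [30.0, -0.044, -0.099]]
```

move_arm(commands=[[0,-0.001,-0.006,0,0,0,-1],[0,-0.003,-0.012,0,0,0,-1],[0,-0.004,-0.018,0,0,0,-1],[0,-0.006,-0.024,0,0,0,-1],[0,-0.008,-0.03,0,0,0,-1],[0,-0.01,-0.035,0,0,0,-1],[0,-0.012,-0.041,0,0,0,-1],[0,-0.014,-0.046,0,0,0,-1],[0,-0.0165,-0.052,0,0,0,-1],[0,-0.019,-0.058,0,0,0,-1],[0,-0.0215,-0.063,0,0,0,-1],[0,-0.024,-0.068,0,0,0,-1],[0,-0.027,-0.074,0,0,0,-1],[0,-0.03,-0.079,0,0,0,-1],[0,-0.0335,-0.084,0,0,0,-1],[0,-0.037,-0.089,0,0,0,-1],[0,-0.04,-0.094,0,0,0,-1],[0,-0.044,-0.099,0,0,0,-1],[0,-0.044,-0.099,0,0,0,-1]])

```text
clock: 9.15
ee_pos: [0.6225, -0.1303, 0.2281]
ee_rot: [0.634, 0.773, 0.001, 0.002]
wrist_force: [7.7, -7.5, -0.5]
gripper_width: 0.0105
```

```bash
python3 - <<'E'
from h import *
import cv2
f=env.grab_frame("scene");cv2.imwrite("pics/s4.png",cv2.resize(f["frame"][150:300,150:350],None,fx=4,fy=4))
print(env.landmark_of("scene","handle_mid"))
s=st(); b=s["ee_pos"][2]+.017-.1
a=np.degrees(np.arcsin(b/.2369)-np.arctan2(.03,.235));print(a)
arc(a,52,9)
E
```

```text
[{'centre': [0.6182, -0.1269, 0.2423], 'confidence': 0.74}]
9.25 [ 0.6228 -0.1302  0.2277] [0.634 0.773 0.001 0.003] F [ 7.9 -7.9 -0.2] w 0.0103
30.37213632495047
[[32.775, -0.006, -0.008], [35.178, -0.013, -0.015], [37.581, -0.02, -0.022], [39.985, -0.027, -0.029], [42.388, -0.034, -0.036], [44.791, -0.042, -0.042], [47.194, -0.05, -0.048], [49.597, -0.058, -0.054], [52.0, -0.067, -0.059]]
```

View pics/s4.png

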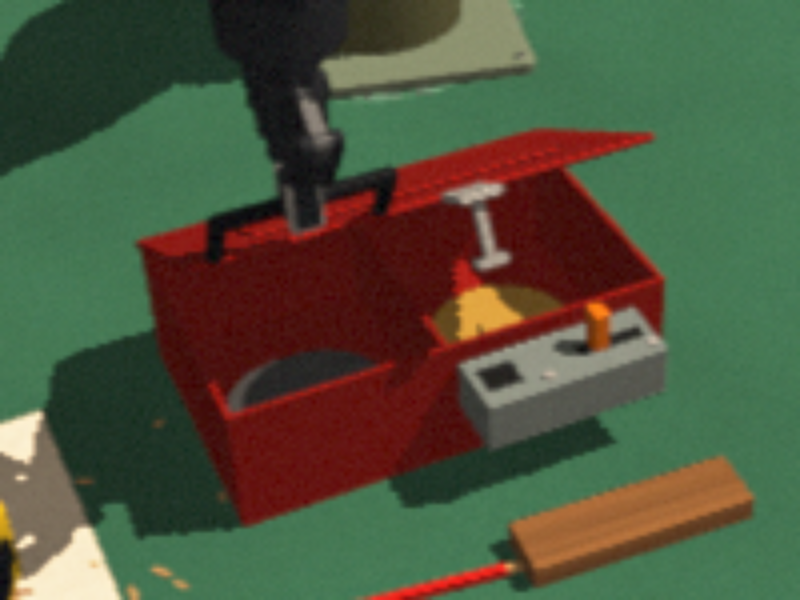

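The lid is about 30° open, with the fingers on the bar at (305,205). I'll go on to about 52°.

move_arm(commands=[[0,-0.003,-0.004,0,0,0,-1],[0,-0.006,-0.008,0,0,0,-1],[0,-0.0095,-0.0115,0,0,0,-1],[0,-0.013,-0.015,0,0,0,-1],[0,-0.0165,-0.0185,0,0,0,-1],[0,-0.02,-0.022,0,0,0,-1],[0,-0.0235,-0.0255,0,0,0,-1],[0,-0.027,-0.029,0,0,0,-1],[0,-0.0305,-0.0325,0,0,0,-1],[0,-0.034,-0.036,0,0,0,-1],[0,-0.038,-0.039,0,0,0,-1],[0,-0.042,-0.042,0,0,0,-1],[0,-0.046,-0.045,0,0,0,-1],[0,-0.05,-0.048,0,0,0,-1],[0,-0.054,-0.051,0,0,0,-1],[0,-0.058,-0.054,0,0,0,-1],[0,-0.0625,-0.0565,0,0,0,-1],[0,-0.067,-0.059,0,0,0,-1],[0,-0.067,-0.059,0,0,0,-1],[0,-0.067,-0.059,0,0,0,-1]])

```text
clock: 11.25
ee_pos: [0.5587, -0.1442, 0.2885]
ee_rot: [0.634, 0.773, 0.002, 0.006]
wrist_force: [11.8, -10.5, 9.8]
gripper_width: 0.0099
```

```bash
python3 - <<'E'
from h import *
import cv2
f=env.grab_frame("scene");cv2.imwrite("pics/s5.png",cv2.resize(f["frame"][120:300,110:350],None,fx=3,fy=3))
h=env.landmark_of("scene","handle_mid");print(h)
q=json.load(open("case.json"))
hl=case(q[:2],q[2],(-.1,-.09,.1))
def ang(p):
    v=np.array(p)-hl; x=v[0]*np.cos(q[2])+v[1]*np.sin(q[2]); return np.degrees(np.arctan2(v[2],x))-7.28, np.hypot(x,v[2])
for d in h: print(ang(d["centre"]))
s=st(); print(ang(s["ee_pos"]+[0,0,.018]))
E
```

```text
[{'centre': [0.6505, 0.3958, -0.0001], 'confidence': 0.62}, {'centre': [0.5551, -0.1403, 0.3039], 'confidence': 0.56}]
(np.float64(-24.3453038242158), np.float64(0.3411009866129839))
(np.float64(51.66322636307233), np.float64(0.23801837907060902))
11.35 [ 0.5587 -0.1442  0.2885] [0.634 0.773 0.002 0.006] F [11.1 -9.9 10.2] w 0.0104
(np.float64(51.4117296033568), np.float64(0.2416391364183477))
```

View pics/s5.png

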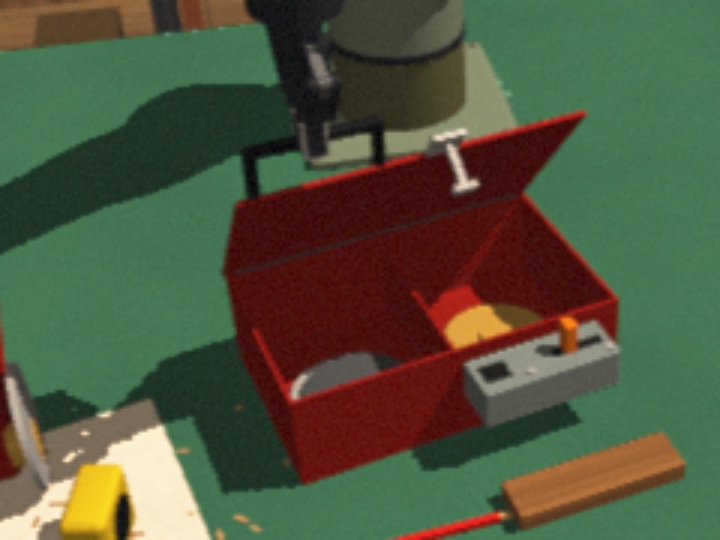

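The lid stands at about 51.5°, and both the landmark and the arm pose agree on that. The bar is still in the fingers at (315,140). I'll hold still for a moment to confirm.

move_arm(commands=[[0,0,0,0,0,0,-1],[0,0,0,0,0,0,-1],[0,0,0,0,0,0,-1],[0,0,0,0,0,0,-1],[0,0,0,0,0,0,-1],[0,0,0,0,0,0,-1]])

```text
clock: 11.95
ee_pos: [0.5588, -0.1443, 0.2886]
ee_rot: [0.634, 0.773, 0.002, 0.006]
wrist_force: [2.1, -4.4, -3.2]
gripper_width: 0.0106
```

```bash
python3 - <<'E'
from h import *
st(); env.grab_frame("scene"); print(env.landmark_of("scene","handle_mid")); s=st(); print(np.abs(s["qvel"]).max())
print(env.finish_job())
E
```

```text
11.95 [ 0.5588 -0.1443  0.2886] [0.634 0.773 0.002 0.006] F [ 2.1 -4.4 -3.2] w 0.0106
[{'centre': [0.5549, -0.1425, 0.3023], 'confidence': 0.7}]
12.05 [ 0.5588 -0.1443  0.2886] [0.634 0.773 0.002 0.006] F [ 1.3 -5.  -4.2] w 0.0103
0.002072315986126685
the job is handed in; nothing more can be done
None
```

The lid was not caught. I gripped the bar and tugged gently, and it rose 14 mm at about 6 N, well past the 6 mm it could move if caught. I left the orange release alone and lifted the lid along its arc to about 51.5 degrees (0.9 rad). I handed the job in at 12 s with the fingers still on the bar.

- **Last checks:** The arm stood still, the finger opening was about 10.5 mm on the bar (gripping at 40 N), and the wrist force was under 7 N. The lid angle worked out from the camera and from the arm pose agreed to within 0.3 degrees.
- **Disagreements:** The detector gave some wrong hits (tab and bar), which I discarded. The bar was about 2 mm from my fitted position, which gave a harmless 13 N sideways push when the fingers closed.
- **Bystanders:** The ones visible in the last close-up picture (tape measure, offcut and pencil) looked undisturbed. I did not measure any of the bystanders.

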